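# Kit the parts of a wall shelf from the stack into their nests

## Task

The wooden parts for a small wall shelf are in one stack on the bench: long rail, shelf board, narrow cleat and round knob, the biggest at the bottom. Take the stack apart and set each part down, not dropped, in the shallow kitting nest made to its own shape and size, lying flat inside the rim with its long side along the nest's (the knob standing on its foot, as it stands now). Leave the glue bottle and the roll of tape where they are.

Things in the scene. Friction and masses are not known exactly. Their poses are not given: they have to be found in the camera images.
- rail: Back rail, a loose particleboard strip with a white top, two dark screw heads near its ends; 190 x 66 x 18 mm, about 0.16 kg. Lies flat on the bench as the bottom of the stack. Origin: centre of its underside; x along its length, y across its width, z up.
- shelf: Shelf board, a loose plain brown fibreboard 140 x 56 x 18 mm, about 0.10 kg, lying flat on the rail, a little off-centre and turned. Origin: centre of its underside; x along its length, y across its width, z up.
- cleat: Cleat, a loose block of light wood 90 x 36 x 22 mm, about 0.06 kg, a dark screw head near each end of its top, lying flat on the shelf board. Origin: centre of its underside; x along its length, y across its width, z up.
- knob: Turned round wooden knob, loose, about 0.04 kg, 32 mm tall: foot 32 mm in diameter, widening to a head with straight sides 46 mm in diameter from 12 to 27 mm above the foot, a little narrower at the top. Stands on the cleat as the top of the stack. Origin: centre of the foot's underside, z up.
- rail_nest: Fixed low plywood nest, 232 x 108 mm outside and 10 mm high: a dark base 6 mm thick with a light rim 12 mm wide standing 4 mm above it; the sunk pocket inside the rim is 208 x 84 mm, 9 mm more than the rail on every side. Origin: centre of its underside (the pocket floor is 6 mm above it), z up; x along its length, y across. The largest nest.
- shelf_nest: Fixed low plywood nest, 182 x 98 mm outside and 10 mm high: a dark base 6 mm thick with a light rim 12 mm wide standing 4 mm above it; the sunk pocket inside the rim is 158 x 74 mm, 9 mm more than the shelf board on every side. Origin: centre of its underside (the pocket floor is 6 mm above it), z up; x along its length, y across. The second largest nest.
- cleat_nest: Fixed low plywood nest, 132 x 78 mm outside and 10 mm high: a dark base 6 mm thick with a light rim 12 mm wide standing 4 mm above it; the sunk pocket inside the rim is 108 x 54 mm, 9 mm more than the cleat on every side. Origin: centre of its underside (the pocket floor is 6 mm above it), z up; x along its length, y across. The smallest rectangular nest.
- knob_nest: Fixed low plywood nest, 88 (diameter, round) mm outside and 10 mm high: a dark base 6 mm thick with a light rim 12 mm wide standing 4 mm above it; the sunk pocket inside the rim is 64 (diameter, round) mm, 9 mm more than the knob's head on every side. Origin: centre of its underside (the pocket floor is 6 mm above it), z up. The only round nest.
- glue: Bystander: loose white glue bottle with a red cap, 60 mm in diameter, 150 mm tall, standing at the right of the work. Origin: centre of its underside.
- tape: Bystander: loose roll of pale tape lying flat, 100 mm outside, 76 mm inside diameter, 24 mm high, at the left of the work. Origin: centre of its underside.
Things that resemble listed ones, but are neither listed nor needed, are in the scene too. Leave any green or purple look-alike of the shelf alone.

How it is judged:
At the end, for the whole second after the job is handed in: Each part lies flat (0.06 rad) and still on its own nest's floor, released: centre within 14 mm of the nest's, underside 3 to 8.5 mm above the nest's underside, length along the nest's within 0.18 (rail), 0.2 (shelf board), 0.27 rad (cleat), either way round (horizontal distance between rail and rail_nest below 0.014 m and z of rail in the frame of rail_nest between 0.003 and 0.0085 m and angle between each of rail, shelf, cleat, knob's own z axis and vertical below 0.06 rad and linear speed of each of rail, shelf, cleat, knob below 0.02 m/s and angular speed of each of rail, shelf, cleat, knob below 0.2 rad/s and angle between the x axis of rail and the x axis of rail_nest, either way round below 0.18 rad and contact force between each of rail, shelf, cleat, knob and the fingers below 0.1 N and horizontal distance between shelf and shelf_nest below 0.014 m and z of shelf in the frame of shelf_nest between 0.003 and 0.0085 m and angle between the x axis of shelf and the x axis of shelf_nest, either way round below 0.2 rad and horizontal distance between cleat and cleat_nest below 0.014 m and z of cleat in the frame of cleat_nest between 0.003 and 0.0085 m and angle between the x axis of cleat and the x axis of cleat_nest, either way round below 0.27 rad and horizontal distance between knob and knob_nest below 0.014 m and z of knob in the frame of knob_nest between 0.003 and 0.0085 m); the robot touches nothing.
It fails at once if a part is dropped (falls free faster than 0.8 m/s, a fall of about 33 mm) ((linear speed of rail above 0.8 m/s and contact force between rail and anything else below 0.1 N) or (linear speed of shelf above 0.8 m/s and contact force between shelf and anything else below 0.1 N) or (linear speed of cleat above 0.8 m/s and contact force between cleat and anything else below 0.1 N) or (linear speed of knob above 0.8 m/s and contact force between knob and anything else below 0.1 N)).
It fails at once if the glue bottle is shifted more than 25 mm or tipped over (distance of glue from where it was at the start of the episode above 0.025 m or angle between glue's own z axis and vertical above 0.4 rad).
It fails at once if the roll of tape is shifted more than 25 mm or tipped over (distance of tape from where it was at the start of the episode above 0.025 m or angle between tape's own z axis and vertical above 0.4 rad).
It also fails if it takes over 134 s, if anything falls off the work surface, if the arm or the gripper's body presses on something with over 40 N, if the wrist force passes 120 N, or if a joint passes its speed limit or range.

## Robot

A 6-joint arm with a two-finger parallel gripper is mounted at the origin on the work surface. World frame = base frame: x ahead of the robot, y to its left, z up, the work surface at z = 0. Lengths are in m, angles in rad, forces in N, time in s.
With the tool pointing down it reaches from about 0.425 to 0.95 m from the base axis. Payload 14.7 kg.
Tool frame: the origin (TCP) lies on the mounting face of the last link; the fingertips stand 173 mm ahead of it and the grasp point (between the pads) lies 155 mm ahead of it; z points along the fingers, y is the direction in which the jaws open and shut (so a half turn about z gives the same grasp; the last joint's range is limited). The gripper opens to 85 mm and grips with 20 to 120 N. Pads are 22 mm wide; open, the fingers measure 114 mm over their backs; the gripper's body (76 mm by 85 mm) begins 54 mm behind the grasp point. The pads swing forward as they close: fully open they stand 13 mm farther back than shut.
Start: joints at [1.266, 0.48, 1.596, -0, 1.065, -0.047], TCP at [0.166, 0.629, 0.405] pointing down, gripper open.
Joint ranges: [-2.75, 2.75], [-0.82, 2.05], [0.23, 2.67], [-1.56, 4.7], [0.09, 2.69], [-2.92, 2.92]. Speed limits (rad/s): [1.89, 1.89, 2.39, 3.01, 3.01, 3.01].

## Interface

Orientations are given as [roll, pitch, yaw] about the fixed x, y, z axes, in that order (R = Rz(yaw) Ry(pitch) Rx(roll)).
In Python, from station import r, ik, imaging gives the robot as it stands. Calls block until the motion is done:
- r.goto(position, orientation): joint-space move of the TCP to a pose.
- r.move_l(position, orientation=None, velocity=0.15): straight line of the TCP; orientation=None keeps the orientation; velocity is the mean speed in m/s.
- r.set_joints(angles): joint-space move.
- r.command_gripper(opening): opening from 0.0 (shut) to 1.0 (fully open); the grip force is fixed at half the most; returns when the fingers have stopped.
- r.hold(seconds).
- ik(position, orientation): joint angles nearest the present ones, or None.
- r.read_state(): the state.
- imaging.read_camera(name): name is "scene" or "top" or "wrist"; returns a dict with "image" (384x512x3 uint8, blue, green, red), "intrinsics" (3x3 intrinsics, pixels), "R" (3x3) and "t" (3): a world point X has camera coordinates R X + t; the wrist camera has in their place "tool_from_camera" (4x4, takes a point from camera to tool coordinates, whose origin is the TCP and whose axes are the flange's). Camera axes: x right, y down, z forward; pixel columns grow to the right and rows downward; lengths in m; the calibration is good to about 2 mm. A picture is of the moment at which its call begins: read the wrist's pose just before it. There is no depth.
A pose or a line that the arm cannot do raises r.IKError and nothing moves.
- r.sign_off(): hands the job in, once; it reports no verdict.
The state is a dict: "time": time; "joint_positions": joint angles; "qd": joint speeds; "joint_efforts": joint torques, N m; "eef_pos": TCP position; "orientation": TCP orientation; "wrist_force": force on the tool from outside, world axes, zero at the start; "wrist_torque": the same for the moment, N m; "grip_width": opening from 0.0 (shut) to 1.0 (fully open).
Only numpy, scipy, OpenCV 4.12 (cv2) and the standard library are available. Lean on these libraries where they do the work, as an engineer would, in place of code of your own. Each camera call takes 0.05 s, during which the arm holds its last target. There are 200 camera calls.

## Working session

There is one attempt and no reset: what is moved stays moved. The work goes in short steps, each a Python script; the robot and the scene stay as the last script left them, time stands still between calls to the robot, and variables do not carry over. Pictures are saved under pics/ and viewed, about 12 in all and at most 16, crops included, and the job is handed in when it is done.

```bash
mkdir -p pics; ls; python3 - <<'E'
from station import r, ik, imaging
import cv2,numpy as np
for n in("top","scene"):
    c=imaging.read_camera(n); cv2.imwrite(f"pics/{n}0.png",cv2.resize(c["image"],None,fx=1.5,fy=1.5)); np.savez(f"{n}0.npz",**c)
    print(n,c["intrinsics"].tolist(),(-c["R"].T@c["t"]).round(3),c["R"].round(3).tolist())
c=imaging.read_camera("wrist");print(c["intrinsics"].tolist(),c["tool_from_camera"].round(3).tolist())
s=r.read_state();print(s)
E
```

```text
pics
top [[358.6074892986163, 0.0, 254.32431029865873], [0.0, 358.6074892986163, 193.15556294954078], [0.0, 0.0, 1.0]] [0.249 0.002 1.424] [[-0.018, -1.0, 0.001], [-0.981, 0.018, -0.195], [0.195, -0.005, -0.981]]
scene [[354.5800648596872, 0.0, 251.47574773638382], [0.0, 354.5800648596872, 190.63979856888582], [0.0, 0.0, 1.0]] [1.123 0.486 0.908] [[-0.628, 0.778, 0.011], [0.56, 0.461, -0.688], [-0.541, -0.426, -0.725]]
[[292.90289903147874, 0.0, 257.01079052245063], [0.0, 292.90289903147874, 187.97125295882103], [0.0, 0.0, 1.0]] [[0.001, -0.949, -0.315, 0.082], [1.0, 0.001, 0.0, -0.0], [0.0, -0.315, 0.949, 0.031], [0.0, 0.0, 0.0, 1.0]]
{'time': 0.15, 'joint_positions': array([ 1.26641257e+00,  4.80680529e-01,  1.59670052e+00, -2.85955834e-05,
        1.06507135e+00, -4.66301587e-02]), 'qd': array([ 0.00053457, -0.002516  , -0.00251352, -0.00011041, -0.00176875,
       -0.00092998]), 'joint_efforts': array([ 1.03391048e-03, -9.51144791e+01, -4.30464399e+01,  3.44445573e-05,
        8.07984819e-03, -1.94279374e-05]), 'eef_pos': array([0.16565391, 0.62839773, 0.40423512]), 'orientation': array([-3.14073268e+00, -1.50983251e-05,  2.88385292e+00]), 'wrist_force': array([-0.1616868 , -0.20901617,  0.21914887]), 'wrist_torque': array([ 0.03672817,  0.03288935, -0.00805855]), 'grip_width': 1.0002089154918345}
```

View pics/top0.png

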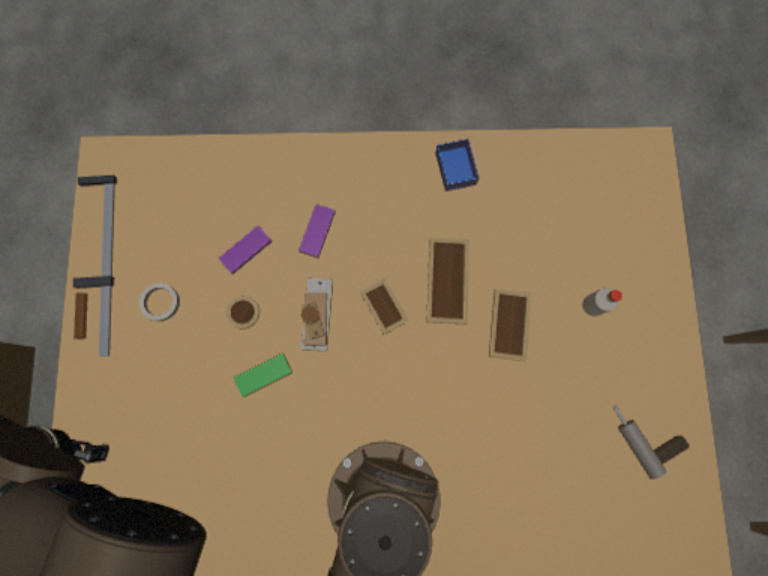

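View pics/scene0.png

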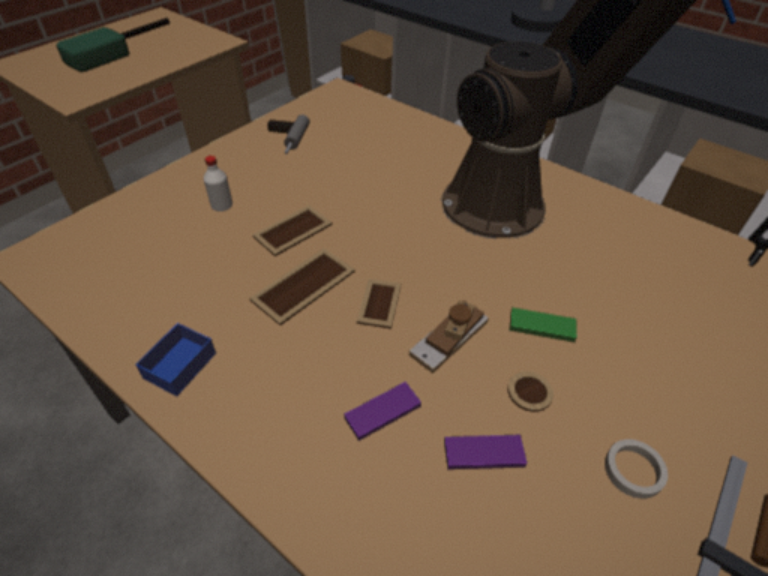

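```bash
cat > h.py <<'E'
import cv2,numpy as np
from station import r,ik,imaging
from scipy.spatial.transform import Rotation as Ro
def cast(K,R,t,px,z):
    px=np.atleast_2d(np.asarray(px,float)); C=-R.T@t
    d=(np.linalg.inv(K)@np.c_[px,np.ones(len(px))].T).T@R
    return (C+d*((z-C[2])/d[:,2])[:,None])[:,:2]
def cam(name):
    s=r.read_state() if name=="wrist" else None
    c=imaging.read_camera(name)
    if s is None: return c["image"],c["intrinsics"],c["R"],c["t"]
    T=np.eye(4);T[:3,:3]=Ro.from_euler("xyz",s["orientation"]).as_matrix();T[:3,3]=s["eef_pos"]
    W=np.linalg.inv(T@c["tool_from_camera"]); return c["image"],c["intrinsics"],W[:3,:3],W[:3,3]
def blobs(im,K,R,t,lo,hi,z,amin=30,roi=None):
    m=cv2.inRange(cv2.cvtColor(im,cv2.COLOR_BGR2HSV),np.array(lo),np.array(hi))
    m=cv2.morphologyEx(m,cv2.MORPH_OPEN,np.ones((2,2),np.uint8)) if amin<200 else cv2.morphologyEx(cv2.morphologyEx(m,cv2.MORPH_OPEN,np.ones((3,3))),cv2.MORPH_CLOSE,np.ones((7,7)))
    out=[]
    for c in cv2.findContours(m,cv2.RETR_EXTERNAL,cv2.CHAIN_APPROX_NONE)[0]:
        if cv2.contourArea(c)<amin: continue
        w=cast(K,R,t,c[:,0,:],z)
        (x,y),(a,b),th=cv2.minAreaRect((w*1000).astype(np.float32))
        if a<b: a,b,th=b,a,th+90
        th=(th+90)%180-90
        out.append((x/1000,y/1000,a,b,np.radians(th),c[:,0].mean(0).round()))
    return out
def show(bl):
    for b in bl: print("xy %.4f %.4f size %.0f x %.0f yaw %.3f px %s"%b)
E
python3 - <<'E'
from h import *
c=np.load("top0.npz");im=c["image"]
hsv=cv2.cvtColor(im,cv2.COLOR_BGR2HSV)
for p in[(448,281),(242,312),(384,306),(300,400),(317,290),(316,315),(308,335),(319,336),(326,310)]: print(p,hsv[int(p[1]/1.5),int(p[0]/1.5)])
show(blobs(im,c["intrinsics"],c["R"],c["t"],(0,60,20),(25,255,95),.006))
print(cast(c["intrinsics"],c["R"],c["t"],np.array([[317,314],[607,300],[159,302]])/1.5,.018))
E
```

```text
(448, 281) [ 13 127  86]
(242, 312) [ 10 121  82]
(384, 306) [ 13 129  85]
(300, 400) [ 18 101 162]
(317, 290) [ 18   8 151]
(316, 315) [ 14 135 102]
(308, 335) [ 15  92 141]
(319, 336) [ 17 109 105]
(326, 310) [ 17  68 105]
xy -0.1426 0.1025 size 61 x 48 yaw -0.019 px [227. 376.]
xy -0.0872 -0.9262 size 37 x 28 yaw 1.413 px [507. 352.]
xy -0.0182 0.7057 size 535 x 288 yaw 1.552 px [ 54. 351.]
xy 0.0157 -0.0080 size 261 x 214 yaw 1.385 px [259. 330.]
xy 0.1046 -0.7358 size 84 x 39 yaw -1.073 px [448. 300.]
xy 0.2948 0.9447 size 233 x 90 yaw 0.119 px [ 11. 256.]
xy 0.3799 -0.9658 size 117 x 30 yaw -1.449 px [498. 226.]
xy 0.4753 0.3642 size 61 x 53 yaw 1.553 px [162. 209.]
xy 0.4293 -0.3477 size 154 x 72 yaw -0.143 px [341. 217.]
xy 0.4718 0.7944 size 119 x 28 yaw 0.088 px [ 55. 211.]
xy 0.4848 -0.0123 size 105 x 51 yaw 0.485 px [257. 205.]
xy 0.5526 -0.1870 size 204 x 82 yaw -0.070 px [299. 188.]
[[ 0.46643141  0.16736917]
 [ 0.49005345 -0.60269373]
 [ 0.50620768  0.58650241]]
```

```bash
python3 - <<'E'
from h import *
o=[np.pi,0,np.pi]
for i,(x,y) in enumerate([(.47,.22),(.50,-.15)]):
    r.goto([x,y,.42],o); r.hold(.3)
    im,K,R,t=cam("wrist"); np.savez(f"w{i}.npz",im=im,K=K,R=R,t=t)
    cv2.imwrite(f"pics/w{i}.png",cv2.resize(im,None,fx=1.5,fy=1.5))
    show(blobs(im,K,R,t,(0,60,10),(25,255,95),.006,800)); print(r.read_state()["time"])
E
```

```text
xy 0.4803 0.3677 size 62 x 62 yaw -0.722 px [367. 163.]
xy 0.4895 -0.0132 size 108 x 53 yaw 0.492 px [ 84. 168.]
2.35
xy 0.5577 -0.1846 size 208 x 83 yaw -0.070 px [232. 188.]
xy 0.4886 -0.0092 size 107 x 53 yaw 0.493 px [363. 145.]
xy 0.4681 0.1512 size 190 x 39 yaw -0.085 px [486. 130.]
xy 0.4332 -0.3467 size 158 x 73 yaw -0.144 px [100.  97.]
4.0833
```

View pics/w0.png

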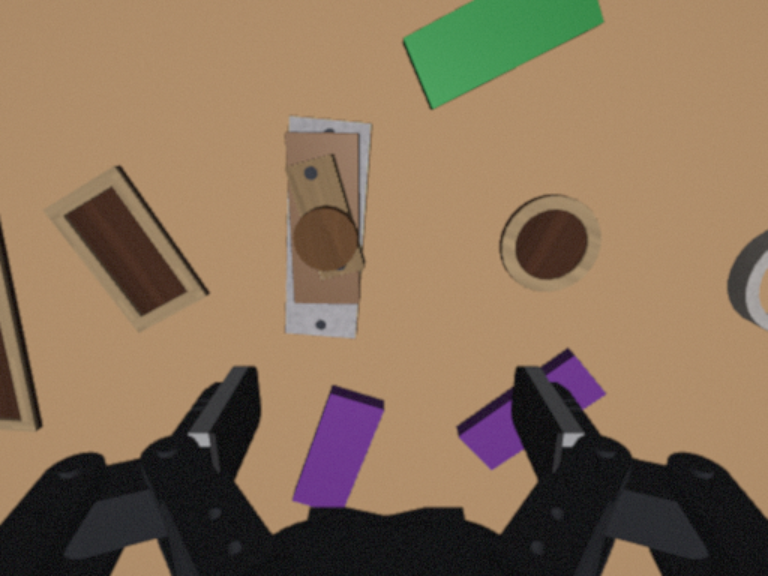

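View pics/w1.png

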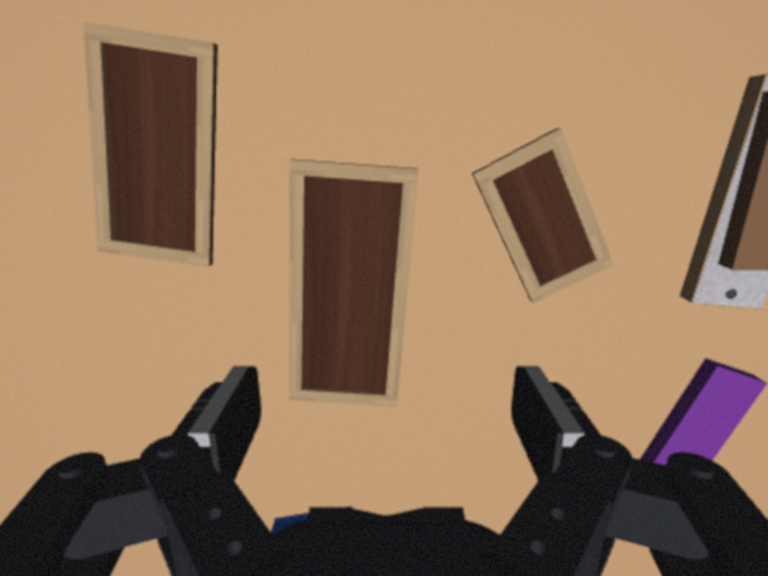

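```bash
python3 - <<'E'
from h import *
import json
o=[np.pi,0,np.pi]; N={}
for n,x,y in[("rail",.556,-.186),("shelf",.432,-.347),("cleat",.488,-.011),("knob",.478,.366)]:
    # look from slightly nearer the base so every nest shows at a similar image position
    r.goto([x,y,.40],o); r.hold(.3)
    bl=blobs(*cam("wrist"),(0,60,10),(25,255,95),.006,800)
    b=min(bl,key=lambda b:np.hypot(b[0]-x,b[1]-y)); show([b]); N[n]=[b[0],b[1],b[4]]
json.dump(N,open("nests.json","w"))
r.goto([.468,.16,.40],o); r.hold(.3)
im,K,R,t=cam("wrist"); np.savez("s0.npz",im=im,K=K,R=R,t=t)
p,_=cv2.projectPoints(np.array([[.468,.16,.05]]),cv2.Rodrigues(R)[0],t,K,None); u,v=p[0,0].astype(int); print(u,v,r.read_state()["time"])
c=im[v-100:v+100,u-130:u+130]; cv2.imwrite("pics/s0.png",cv2.resize(c,None,fx=3,fy=3,interpolation=cv2.INTER_CUBIC))
E
```

```text
xy 0.5571 -0.1843 size 208 x 84 yaw -0.070 px [259. 150.]
xy 0.4338 -0.3444 size 158 x 74 yaw -0.143 px [259. 154.]
xy 0.4889 -0.0107 size 107 x 53 yaw 0.494 px [257. 157.]
xy 0.4804 0.3671 size 62 x 61 yaw -1.571 px [258. 159.]
256 167 10.5667
```

View pics/s0.png

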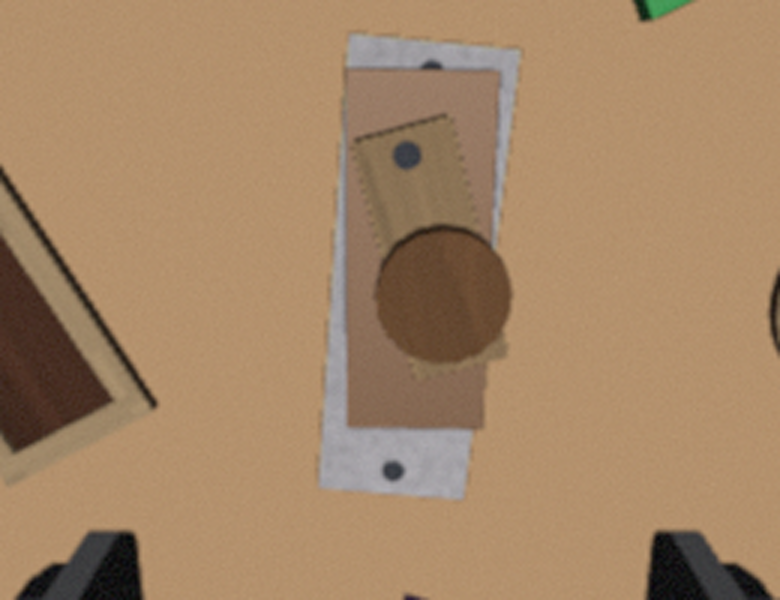

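```bash
cat >> h.py <<'E'
import json
def tip(w):  # tool z of the fingertips at opening w (mm), swing linkage fitted to 42.5/13 mm
    s=-.103+w/2/57; return .173-.057*(.9947-np.sqrt(1-s*s))
W=dict(knob=46,cleat=36,shelf=56,rail=66)
def pick(n,x,y,yaw,zb,d=.0065):
    o=[np.pi,0,np.pi+yaw]; z=zb+d+tip(W[n])
    r.goto([x,y,z+.08],o); r.move_l([x,y,z],velocity=.08); r.hold(.2)
    r.command_gripper(0.); s=r.read_state()
    print("grip",s["grip_width"]*85,"eef",s["eef_pos"].round(4),"F",s["wrist_force"].round(1))
    r.move_l([x,y,z+.12],velocity=.12); print("held",r.read_state()["grip_width"]*85,r.read_state()["wrist_force"].round(1))
def place(n,x,y,yaw,d=.0065):
    o=[np.pi,0,np.pi+yaw]; z=.006+d+tip(W[n])+.001
    r.goto([x,y,z+.10],o); r.move_l([x,y,z+.02],velocity=.12); r.move_l([x,y,z],velocity=.03); r.hold(.2)
    print("F",r.read_state()["wrist_force"].round(1),"grip",r.read_state()["grip_width"]*85)
    r.command_gripper(1.); r.hold(.2); r.move_l([x,y,z+.10],velocity=.12); print("t",r.read_state()["time"])
def look(name,x,y,z=.40,crop=None):
    r.goto([x,y,z],[np.pi,0,np.pi]); r.hold(.3); c=cam("wrist"); np.savez(name+".npz",im=c[0],K=c[1],R=c[2],t=c[3])
    cv2.imwrite(f"pics/{name}.png",cv2.resize(c[0],None,fx=1.5,fy=1.5)); return c
E
python3 - <<'E'
from h import *
c=np.load("s0.npz");K,R,t=c["K"],c["R"],c["t"]
f=lambda p,z:cast(K,R,t,np.array(p)/3+[126,67],z)
k=f([[444,295]],.083)[0]; q=f([[357,140],[448,116],[506,352],[415,378]],.058)
yaw=np.arctan2(*(q[3]-q[0])[::-1]); print(k,q,[np.linalg.norm(q[1]-q[0]),np.linalg.norm(q[3]-q[0])],yaw,q.mean(0))
d=f([[376,295],[512,295]],.083);print(np.linalg.norm(d[0]-d[1]))
N=json.load(open("nests.json"))
pick("knob",*k,yaw,.058,d=.007)
place("knob",*N["knob"][:2],0,d=.007)
look("s1",.468,.16)
im=np.load("s1.npz")["im"][67:267,126:386]; cv2.imwrite("pics/s1c.png",cv2.resize(im,None,fx=3,fy=3,interpolation=cv2.INTER_CUBIC))
E
```

```text
[0.45761591 0.17776381] [[0.40907714 0.14817817]
 [0.4010406  0.17933182]
 [0.48554164 0.20275809]
 [0.49586736 0.16903344]] [np.float64(0.03217352735115192), np.float64(0.0892607651474332)] 0.23582405143476923 [0.44788169 0.17482538]
0.045521165599426164
grip 43.47826540393258 eef [0.4576 0.1778 0.2361] F [-2.8 -1.3 12.8]
held 43.40327595500727 [-0.2 -0.  -0.4]
F [ 0.5 -0.2 -1.4] grip 43.63810645911292
t 18.325
```

View pics/s1c.png

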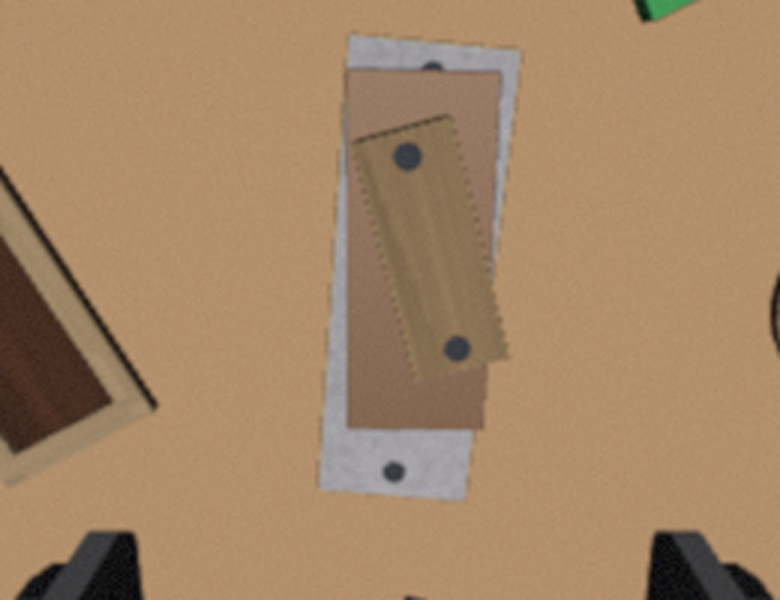

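```bash
python3 - <<'E'
from h import *
c=np.load("s1.npz");K,R,t=c["K"],c["R"],c["t"]
f=lambda p,z:cast(K,R,t,np.array(p)/3+[126,67],z)
s=f([[407,156],[457,348]],.058); q=f([[355,143],[450,116],[509,356],[418,382]],.058)
e=s[1]-s[0]; yaw=np.arctan2(e[1],e[0]); p=(s.mean(0)+q.mean(0))/2; print(s.mean(0),q.mean(0),np.linalg.norm(e),yaw,p)
N=json.load(open("nests.json"))
pick("cleat",*p,yaw,.036)
place("cleat",*N["cleat"])
look("s2",.468,.16)
im=np.load("s2.npz")["im"][67:267,66:386]; cv2.imwrite("pics/s2c.png",cv2.resize(im,None,fx=2.5,fy=2.5,interpolation=cv2.INTER_CUBIC))
E
```

```text
[0.44880731 0.17475156] [0.44850289 0.17518621] 0.07206132919655334 0.2672016097231173 [0.4486551  0.17496889]
grip 34.29207541395738 eef [0.4487 0.175  0.2148] F [-1.   0.1  8.9]
held 34.49996913471384 [-0.3  0.3 -0.9]
F [-0.3 -0.1 -0.4] grip 34.51240700050285
t 27.5333
```

View pics/s2c.png

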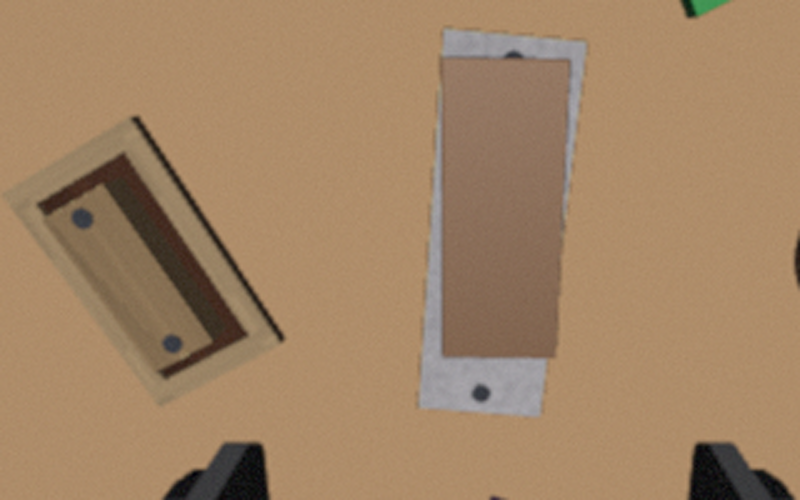

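```bash
python3 - <<'E'
from h import *
c=np.load("s2.npz");K,R,t=c["K"],c["R"],c["t"]
f=lambda p,z:cast(K,R,t,np.array(p)/2.5+[66,67],z)
N=json.load(open("nests.json"))
s=f([[82,218],[172,344]],.028);e=s[1]-s[0];print("cleat",s.mean(0),np.arctan2(e[1],e[0]),N["cleat"])
q=f([[442,58],[571,60],[556,357],[442,357]],.036)
e=q[2]+q[3]-q[0]-q[1]; g=q[1]+q[2]-q[0]-q[3]; yaw=np.arctan2(e[1],e[0]); p=q.mean(0); print(p,np.linalg.norm(e)/2,np.linalg.norm(g)/2,yaw)
pick("shelf",*p,yaw,.018)
place("shelf",*N["shelf"])
look("s3",.468,.16)
c=cam("wrist"); im=c[0][47:267,126:386]; cv2.imwrite("pics/s3c.png",cv2.resize(im,None,fx=2.5,fy=2.5,interpolation=cv2.INTER_CUBIC))
E
```

```text
cleat [ 0.48943202 -0.01073505] 0.4909103669980295 [0.48891128540039064, -0.010733078002929688, 0.49385839017802974]
[0.45558081 0.17061533] 0.13886850579835563 0.05581946530812722 -0.013980932730830654
grip 54.287778014945886 eef [0.4556 0.1706 0.1937] F [-2.2  0.1 11.9]
held 53.980427826455994 [-0.4 -0.3 -1. ]
F [ 0.1  0.2 -1.5] grip 54.03950133814336
t 37.5333
```

View pics/s3c.png

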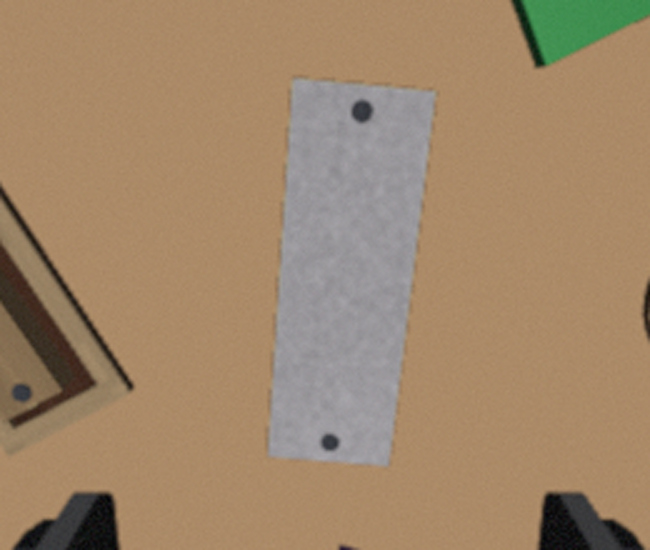

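```bash
python3 - <<'E'
from h import *
c=np.load("s3.npz");K,R,t=c["K"],c["R"],c["t"]
f=lambda p,z:cast(K,R,t,np.array(p)/2.5+[126,47],z)
N=json.load(open("nests.json"))
q=f([[293,77],[435,91],[388,465],[268,457]],.018)
e=q[2]+q[3]-q[0]-q[1]; g=q[1]+q[2]-q[0]-q[3]; yaw=np.arctan2(e[1],e[0]); p=q.mean(0); print(p,np.linalg.norm(e)/2,np.linalg.norm(g)/2,yaw, f([[362,111],[330,442]],.018).mean(0))
pick("rail",*p,yaw,0)
place("rail",*N["rail"])
look("e1",.50,-.22); look("e2",.478,.30); print(r.read_state()["time"],r.read_state()["wrist_force"])
a=cv2.imread("pics/e1.png")[:400,:640];b=cv2.imread("pics/e2.png")[100:400,384:704]
cv2.imwrite("pics/e1c.png",a);cv2.imwrite("pics/e2c.png",cv2.resize(b,None,fx=2,fy=2))
E
```

```text
[0.46989398 0.16790928] 0.1889841777167014 0.06416479276492525 -0.08558597608603004 [0.47011757 0.16799554]
grip 64.444957259781 eef [0.4699 0.168  0.1734] F [-1.8 -1.1 12.9]
held 64.19550801517089 [ 0.2  0.2 -1.3]
F [ 0.2  0.2 -2. ] grip 64.05024617857329
t 48.0333
51.225 [-0.42903166 -0.66086335 -0.05091603]
```

View pics/e1c.png

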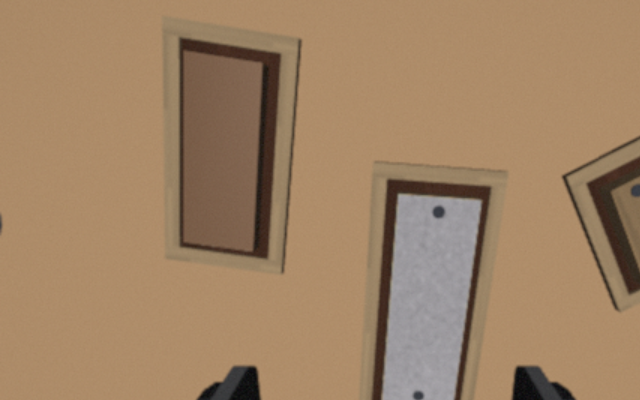

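View pics/e2c.png

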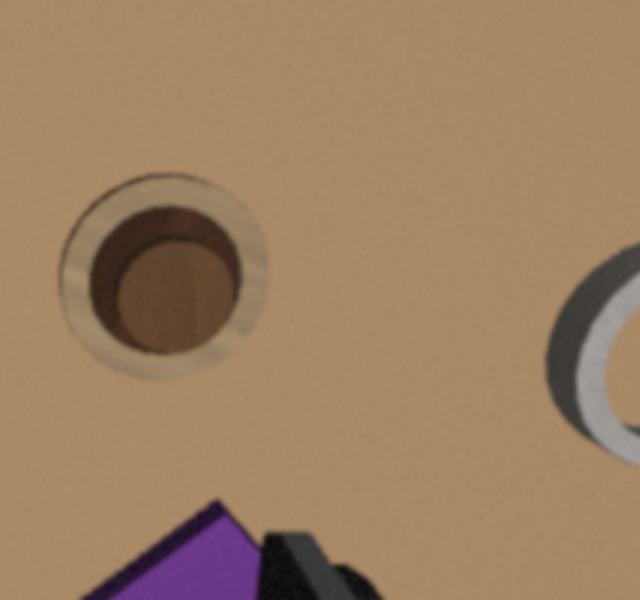

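```bash
python3 - <<'E'
from h import *
N=json.load(open("nests.json"))
L=lambda n:(lambda c:(c["K"],c["R"],c["t"]))(np.load(n+".npz"))
q=cast(*L("e1"),np.array([[181,50],[265,63],[253,251],[181,243]])/1.5,.024);e=q[2]+q[3]-q[0]-q[1]
print("shelf",q.mean(0),np.arctan2(e[1],e[0]),N["shelf"])
s=cast(*L("e1"),np.array([[439,212],[419,396]])/1.5,.024);e=s[1]-s[0];print("rail",s.mean(0),np.arctan2(e[1],e[0]),N["rail"])
k=cast(*L("e2"),(np.array([[178,296],[165,277],[167,280]])/2+[384,100])/1.5,.034);print("knob",k[0],N["knob"])
n=cast(*L("e2"),(np.array([[165,277]])/2+[384,100])/1.5,.01);print("nest rim",n)
E
```

```text
shelf [ 0.433974  -0.3446606] -0.14869820391650107 [0.433768798828125, -0.34440692138671875, -0.14310735802038893]
rail [ 0.55772016 -0.18332271] -0.06879469355044915 [0.55709765625, -0.18429669189453124, -0.07009013883314143]
knob [0.48000115 0.36809702] [0.48037966918945313, 0.3671078186035156, -1.5707345501985424]
nest rim [[0.47782451 0.36706244]]
```

All four parts measure within about 1 mm of their nest centres, so I'm handing in.

```bash
python3 -c "
from station import r
r.hold(.3);print(r.sign_off(),r.read_state()['time'])"
```

```text
the job is handed in; nothing more can be done
the job is handed in; nothing more can be done
```

I took the stack apart from the top (knob, cleat, shelf board, rail). Each part was set down in its own nest from about 1 mm above the pocket floor, and the job is handed in. The robot clock read about 51 s of the 134 s allowed.

- **Final checks:** in the wrist pictures every part lies inside its rim. The cleat, shelf board and rail centres are within about 1.2 mm of their nests and their yaw within 0.006 rad. The knob is about 1 mm from its nest centre as first measured, and about 2.4 mm from the rim centre in the last picture.
- **Disagreement:** the top camera put the rectangular nests about 4–5 mm nearer the base in x, and 1–4 mm off in y, compared with the wrist camera. I used the wrist camera for both picking and placing, so most of that difference cancels. The reported offsets are only relative to that camera.
- **Forces:** the wrist read 9–13 N while gripping and under 3 N when setting down.
- **Not measured:** I did not check the parts' tilt and height directly. I also did not re-measure the glue bottle and tape, but no move went near them.

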